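# Advance the kendama queue tray

## Robot

A 7-joint arm with a two-finger parallel gripper is mounted at the origin on the work surface. World frame = base frame: x ahead of the robot, y to its left, z up, the work surface at z = 0. Lengths are in mm, angles in rad, forces in N, time in s.
With the tool pointing down it reaches from about 425 to 950 mm from the base axis. Payload 4.7 kg.
Tool frame: the origin (TCP) lies midway between the tips of the shut fingers; the grasp point (between the pads) lies behind it (bot.pinch_z is the z of the grasp point in the tool frame, in mm); z points along the fingers, x is the direction in which the jaws open and shut, and the axes are right-handed (so a half turn about z gives the same grasp; the last joint's range is limited). The gripper opens to 85 mm and grips with 20 to 120 N. Pads are 22 mm wide; open, the fingers measure 114 mm over their backs; the gripper's body (76 mm by 85 mm) begins 54 mm behind the grasp point. The pads swing forward as they close: fully open they stand 13 mm farther back than shut.
Start: joints at [-1.27, 0.469, -0.049, 1.532, 0.024, 1.141, -0.082], TCP at [218.561, 638.654, 231.335] pointing down, gripper open.
Joint ranges: [-2.59, 2.59], [-0.33, 1.99], [-1.39, 1.29], [0.1, 2.45], [-1.04, 4.18], [0.21, 1.99], [-2.66, 2.66]. Speed limits (rad/s): [2.57, 2.57, 3.14, 3.14, 3.14, 3.14, 3.14].

## Interface

Orientations are given as a unit quaternion [x, y, z, w].
In Python, from bench import bot gives the robot as it stands.
- The arm moves only by the tool play_rows, never from a script. Its argument "series" is one flat list of numbers, 5 for each row, row after row: the finger opening in mm, from 0 to 85.4, then the shift along the tool's x, y, z as a fraction of full scale, then the turn about the tool's z as a fraction of full scale. A call has exactly 8 rows; each row is the pose to reach, as a shift and turn from the pose commanded when the call began, along the tool's axes at that moment, turning the shorter way round; what a row does not reach only later rows make up. Full scale, the value 1, is 0.5 m for a shift and pi rad for a turn. A row lasts 1/10 s, in which the tool goes at most 50 mm and 8.59 degrees, less where a joint would pass 70% of its speed; a pose out of reach is approached as far as the arm can. A call with a number of a shift or a turn outside -1 to 1 is refused whole. A call with a gripper value outside its range is refused whole. The fingers move at their own pace and stop on an object; "grip_force" is the grip in N (left out, the last holds). Time passes only in rows, so rows that repeat a pose let the fingers close, or fill a call up. It gives the time, the measured TCP pose, the force and the opening at its end, in the units of the state.
- bot.state(): the state, without advancing time (a new reading comes with each control period).
- bot.read_camera(name): name is "scene" or "top"; returns a dict with "color" (384x512x3 uint8, red, green, blue), "fovy" (degrees; the focal length in pixels is half the picture's height over the tangent of half this angle, whatever the lens; pixels are square), "cx", "cy" (the principal point, pixels), "distortion" ([k1, k2, p1, p2, k3] as OpenCV has them; the pictures are not rectified), "pose" (4x4, takes a point from camera to world coordinates). Camera axes: x right, y down, z forward; pixel columns grow to the right and rows downward; lengths in mm; the calibration is good to about 2 mm. A picture is of the moment at which its call begins. There is no depth.
- bot.sign_off(): hands the job in, once; it reports no verdict.
The state is a dict: "time": time; "joint_positions": joint angles; "joint_velocities": joint speeds; "tau": joint torques, N m; "ee_pos": TCP position; "ee_rot": TCP orientation; "wrist_force": force on the tool from outside, world axes, zero at the start; "wrist_torque": the same for the moment, N m; "finger_gap": finger opening in mm.
Only numpy, scipy, OpenCV 4.12 (cv2) and the standard library are available. Lean on these libraries where they do the work, as an engineer would, in place of code of your own. Each camera call takes 0.05 s, during which the arm holds its last target.

## Task

The queue tray holds three wooden carrier tiles and one empty corner. Slide the tile with the navy ball into the empty corner, then slide the tile with the wooden cup into the corner the ball has just left, so that both sit square in their corners. Keep both tiles down in the tray rather than lifting them over, and leave the tile with the brass plug in its corner.

Things in the scene. Friction and masses are not known exactly. Their poses are not given: they have to be found in the camera images.
- tray: Fixed square metal tray, 224 mm outside, 200 inside; floor 6 mm, rim (12 wide) 20 mm above the cart top; no dividers; any yaw. Origin: centre of underside; x, y along its sides. Four 100 mm corner places centred 50 mm from the origin in x and y. Start: (-50,-50) empty, cup tile at (+50,+50), ball and plug tiles at (+50,-50) and (-50,+50), either way round.
- ball_tile: Carrier tile with a matte navy wooden ball (tama, 56 mm across) fixed upright on its middle. One solid piece. Tile 92 x 92 x 16 mm, hardwood; origin at the centre of its underside, z up, x and y along its sides. The ball's centre is 47 mm above the origin, its top 75 mm. The tile slides freely on the tray floor (0.15 to 0.3 kg).
- cup_tile: Carrier tile with an unsanded pale beech cup (sara), open at the top, fixed on its middle. One solid piece. Tile 92 x 92 x 16 mm, hardwood; origin at the centre of its underside, z up, x and y along its sides. The cup is 44 mm across from 34 to 61 mm (its rim) above the origin, and narrower below. The tile slides freely (0.1 to 0.25 kg). A like cup standing loose outside the tray is not it.
- plug_tile: Carrier tile with a slim brass thread insert plug fixed on its middle. One solid piece. Tile 92 x 92 x 16 mm, hardwood; origin at the centre of its underside, z up, x and y along its sides. The plug is 18 mm across with a 28 mm foot, its top 52 mm above the origin. It stays where it is.
There are look-alikes about, which are no part of the job. Leave any green look-alike of the cup_tile alone.

How it is judged:
By the outcome, as a careful person would: the job done as asked, in the order asked, and still so for the second after the job is handed in, with the robot touching nothing.
It also fails if it takes over 45 s, if anything falls off the work surface, if the arm or the gripper's body presses on something with over 40 N, if the wrist force passes 120 N, or if a joint passes its speed limit or range.

## Working session

There is one attempt and no reset: what is moved stays moved. The work goes in short steps, Python scripts to look and compute and a tool call to move; the robot and the scene stay as the last step left them, time stands still between calls to the robot, and variables do not carry over. Pictures are saved under pics/ and viewed, and the job is handed in when it is done.

Besides the shell and the picture viewer there is one more tool, called after "Emit:" as name(argument=value, ...) on one line, values as JSON. play_rows: Moves the arm, as the interface text tells. Its arguments: {"type":"object","properties":{"series":{"type":"array"},"grip_force":{"type":"number"}},"required":["series"]}

```bash
ls; mkdir -p pics
python3 - <<'E'
from bench import bot
import cv2,numpy as np,pickle
print(bot.state()); print(bot.pinch_z)
for n in("scene","top"):
    c=bot.read_camera(n); pickle.dump(c,open(n+"0.pkl","wb"))
    cv2.imwrite(f"pics/{n}0.png",c["color"][:,:,::-1]); print({k:v for k,v in c.items() if k!="color"})
E
```

```text
pics
{'time': 0.0, 'joint_positions': array([-1.26989094,  0.46946257, -0.04861677,  1.53371645,  0.024102  ,
        1.1409751 , -0.08231906]), 'joint_velocities': array([-1.56072360e-03,  7.72576992e-04,  1.54614302e-04, -9.53678988e-04,
        7.71459176e-05,  1.60193283e-03,  1.29464426e-04]), 'tau': array([-5.53536138e-04, -5.10307252e+01, -4.69084515e-02, -2.37718803e+01,
        1.06578780e-02,  7.31494365e-03, -1.38155352e-05]), 'ee_pos': array([218.39176337, 638.0705417 , 230.23769604]), 'ee_rot': array([ 8.13580372e-01,  5.81451633e-01, -7.84546914e-04,  6.00252710e-04]), 'wrist_force': array([ 0.51222523, -0.30555303, -0.20204775]), 'wrist_torque': array([-0.01312531,  0.03299912,  0.00152382]), 'finger_gap': 85.67437983899931}
-18.700000000000003
{'fovy': 56.918046898247674, 'cx': 256.73034876455483, 'cy': 190.7088306319626, 'distortion': array([-8.21748262e-05,  0.00000000e+00,  0.00000000e+00,  0.00000000e+00,
        0.00000000e+00]), 'pose': array([[ 6.09012502e-01,  6.39098186e-01, -4.69741718e-01,
         8.63470356e+02],
       [ 7.93097756e-01, -4.98136304e-01,  3.50508447e-01,
        -1.07676575e+02],
       [-9.98609018e-03, -5.86015129e-01, -8.10238574e-01,
         6.97987111e+02],
       [ 0.00000000e+00,  0.00000000e+00,  0.00000000e+00,
         1.00000000e+00]])}
{'fovy': 46.850867744450376, 'cx': 252.04924369447366, 'cy': 196.12123115522215, 'distortion': array([-0.09065996,  0.        ,  0.        ,  0.        ,  0.        ]), 'pose': array([[-1.08446787e-01, -9.66869106e-01,  2.31091815e-01,
         2.53479595e+02],
       [-9.94074711e-01,  1.07203475e-01, -1.79689663e-02,
         1.78359780e+02],
       [-7.40020713e-03, -2.31671206e-01, -9.72765999e-01,
         1.09629025e+03],
       [ 0.00000000e+00,  0.00000000e+00,  0.00000000e+00,
         1.00000000e+00]])}
```

View pics/scene0.png

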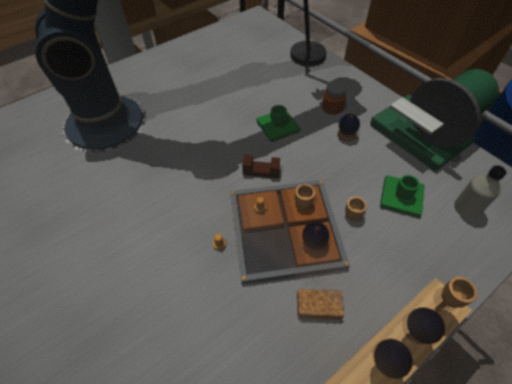

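View pics/top0.png

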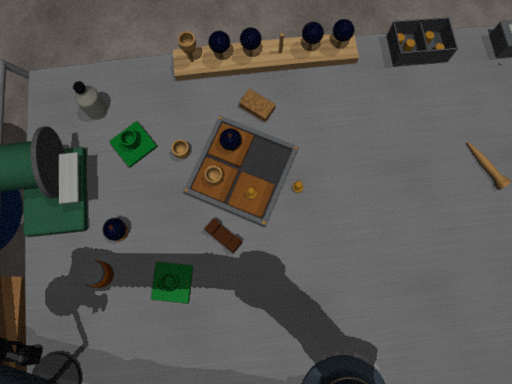

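The scene view shows the tray with the plug at (260,205), cup at (305,195), ball at (316,234) and the empty corner at (265,252). The top view shows the ball at (230,138), cup at (213,175), plug at (252,192) and empty at (270,155).

Possible mix-ups in the top view:
- **Cup:** loose cup (180,148), green cup tiles (132,143) and (170,282), and the rack cup (187,42).
- **Ball:** loose ball (115,229) and rack balls (219,42), (250,38), (312,32), (343,30).
- **Plug:** loose plug (298,186).

I choose the ones in the tray and will check them in a close crop.

```bash
cat > h.py <<'E'
import cv2,numpy as np
def cam(c):
    H,W=c["color"].shape[:2]; f=H/2/np.tan(np.radians(c["fovy"])/2)
    return np.array([[f,0,c["cx"]],[0,f,c["cy"]],[0,0,1.]]),np.array(c["distortion"],float)
def ray(c,uv):
    K,d=cam(c); p=cv2.undistortPoints(np.array(uv,float).reshape(-1,1,2),K,d).reshape(-1,2)
    D=np.c_[p,np.ones(len(p))]@c["pose"][:3,:3].T
    return c["pose"][:3,3],D
def onplane(c,uv,z):
    o,D=ray(c,uv); return o+D*((z-o[2])/D[:,2])[:,None]
def proj(c,P):
    K,d=cam(c);R=c["pose"][:3,:3].T
    return cv2.projectPoints(np.array(P,float).reshape(-1,1,3),cv2.Rodrigues(R)[0],-R@c["pose"][:3,3],K,d)[0].reshape(-1,2)
def tri(c1,u1,c2,u2):
    o1,d1=ray(c1,u1);o2,d2=ray(c2,u2);d1=d1[0];d2=d2[0]
    s=np.linalg.lstsq(np.c_[d1,-d2],o2-o1,rcond=None)[0]
    a=o1+s[0]*d1;b=o2+s[1]*d2; return (a+b)/2,np.linalg.norm(a-b)
E
python3 - <<'E'
import pickle,cv2,numpy as np
from h import *
t=pickle.load(open("top0.pkl","rb"));s=pickle.load(open("scene0.pkl","rb"))
print(proj(t,[218,638,231]),proj(s,[218,638,231]))
a=cv2.resize(t["color"][110:230,175:310,::-1],None,fx=5,fy=5,interpolation=cv2.INTER_CUBIC)
cv2.imwrite("pics/tc.png",a)
b=cv2.resize(s["color"][175:285,225:355,::-1],None,fx=5,fy=5,interpolation=cv2.INTER_CUBIC)
cv2.imwrite("pics/sc.png",b)
E
```

```text
[[ 21.14745246 342.9554241 ]] [[332.97122657  -0.98661204]]
```

View pics/tc.png

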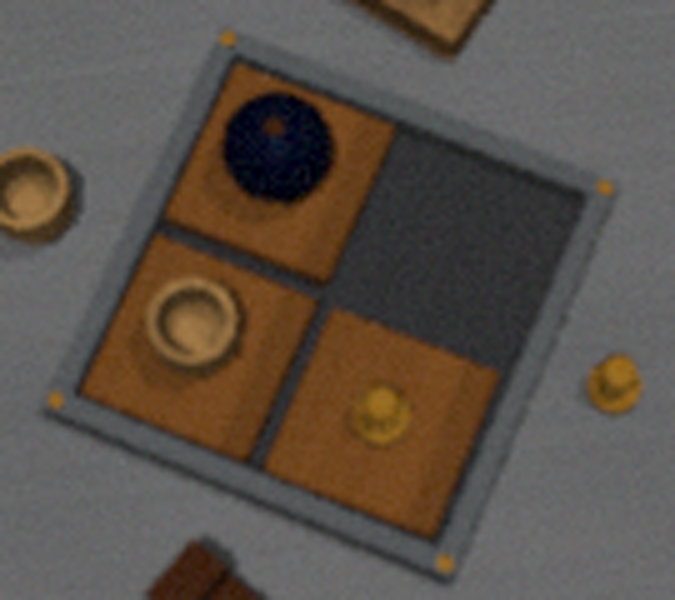

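View pics/sc.png

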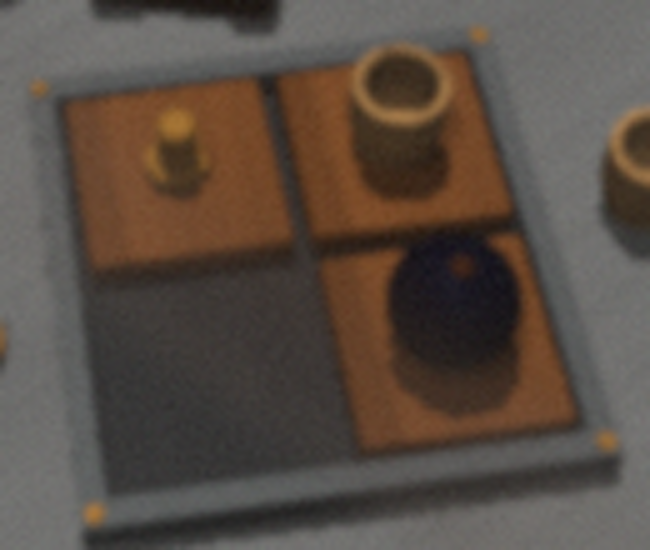

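The crops confirm the in-tray ball, cup and plug tiles. The brass dots on the tray corners are clearly visible: top crop (228,38), (605,187), (446,563), (56,400).

```bash
cat > meas.py <<'E'
import cv2,numpy as np
from h import *
def dots(c,approx):
    hsv=cv2.cvtColor(c["color"],cv2.COLOR_RGB2HSV).astype(float); out=[]
    for u,v in approx:
        u0,v0=int(round(u)),int(round(v)); yy,xx=np.mgrid[v0-3:v0+4,u0-3:u0+4]
        w=np.clip(hsv[v0-3:v0+4,u0-3:u0+4,1]-100,0,None)
        out.append([(w*xx).sum()/w.sum(),(w*yy).sum()/w.sum()])
    return np.array(out)
def tiles(t,lo=60):
    hsv=cv2.cvtColor(t["color"],cv2.COLOR_RGB2HSV)
    m=cv2.inRange(hsv,(5,150,75),(16,255,255))
    return m
# top order: (+,-),( -,-),(-,+),(+,+)
TA=[[220.1,117.1],[295.6,146.9],[263.7,222.1],[185.7,189.5]]
SA=[[346,262.6],[243.5,277.2],[232.6,192.3],[320.6,181.5]]
def tray(t,s):
    q=[];
    for c,A in((t,TA),(s,SA)):
        d=dots(c,A); P=onplane(c,d,20); o=P.mean(0); x=P[0]-P[1]+P[3]-P[2]; yaw=np.arctan2(x[1],x[0]); y=P[3]-P[0]+P[2]-P[1]
        print("tray",o.round(1),"yaw",yaw.round(4),np.arctan2(-y[0],y[1]).round(4),[np.linalg.norm(P[i]-P[i-1]).round(1) for i in range(4)])
        q.append((o,yaw))
    return q
E
python3 - <<'E'
import pickle
from meas import *
t=pickle.load(open("top0.pkl","rb"));s=pickle.load(open("scene0.pkl","rb"))
q=tray(t,s)
(o,_),yaw=q[0],q[0][1]
R=np.array([[np.cos(yaw),np.sin(yaw)],[-np.sin(yaw),np.cos(yaw)]])
for n,c,(x0,y0,x1,y1) in (("top",t,(180,110,305,228)),("scene",s,(230,175,350,282))):
    m=tiles(c); k=np.zeros_like(m);k[y0:y1,x0:x1]=m[y0:y1,x0:x1]
    cv2.imwrite(f"pics/m{n}.png",cv2.resize(k[y0:y1,x0:x1],None,fx=5,fy=5,interpolation=0))
    oo=(q[0] if n=="top" else q[1])[0]
    for ct in cv2.findContours(k,cv2.RETR_EXTERNAL,cv2.CHAIN_APPROX_NONE)[0]:
        if cv2.contourArea(ct)<300: continue
        P=onplane(c,ct.reshape(-1,2),22)[:,:2]
        r=cv2.minAreaRect(((P-oo[:2])@R.T).astype(np.float32)); print(n,np.round(r[0],1),np.round(r[1],1),r[2])
E
```

```text
tray [584.8 177.9  20. ] yaw 1.06 1.0594 [np.float64(212.3), np.float64(212.1), np.float64(211.9), np.float64(212.4)]
tray [583.6 178.3  20. ] yaw 1.0603 1.0592 [np.float64(212.5), np.float64(212.2), np.float64(212.3), np.float64(212.5)]
top [-48.7  52.4] [90.7 91.5] 0.8065130114555359
top [51.2 52.7] [90.6 91.2] 0.3081012964248657
top [ 50.7 -48.7] [91.5 90.7] 89.73321533203125
scene [-42.8  49.8] [76.1 89.1] 0.7993242144584656
scene [49.9 49.7] [89.8 90.2] 0.3008314073085785
```

View pics/mtop.png

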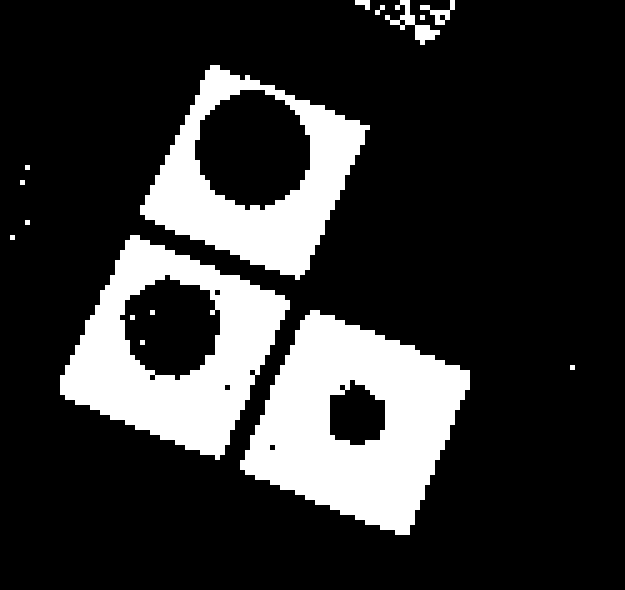

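Run:
```python
import pickle
from meas import *
t=pickle.load(open("top0.pkl","rb"));s=pickle.load(open("scene0.pkl","rb"))
print("scene lamp,machine corners,bottle", onplane(s,[[308,55],[325,60],[375,120],[435,175],[345,60],[482,210]],0).round())
print("top machine", onplane(t,[[85,235],[85,150],[75,130],[35,160],[50,375],[10,352],[60,160]],0).round())
print("top machine z150", onplane(t,[[60,130],[60,190],[75,180]],150).round())
a=cv2.resize(t["color"][120:384,0:200,::-1],None,fx=3,fy=3,interpolation=cv2.INTER_CUBIC)[:600*2]
cv2.imwrite("pics/t2.png",cv2.resize(a,None,fx=.75,fy=.75))
b=cv2.resize(s["color"][0:180,220:512,::-1],None,fx=2.7,fy=2.7,interpolation=cv2.INTER_CUBIC)
cv2.imwrite("pics/s2.png",b)
```

```text
scene lamp,machine corners,bottle [[119. 672.   0.]
 [175. 697.   0.]
 [469. 609.   0.]
 [694. 575.   0.]
 [215. 749.   0.]
 [824. 573.   0.]]
top machine [[460. 590.   0.]
 [688. 585.   0.]
 [748. 612.   0.]
 [676. 723.   0.]
 [127. 690.   0.]
 [189. 790.   0.]
 [668. 654.   0.]]
top machine z150 [[685. 589. 150.]
 [540. 589. 150.]
 [559. 554. 150.]]
```

View pics/t2.png

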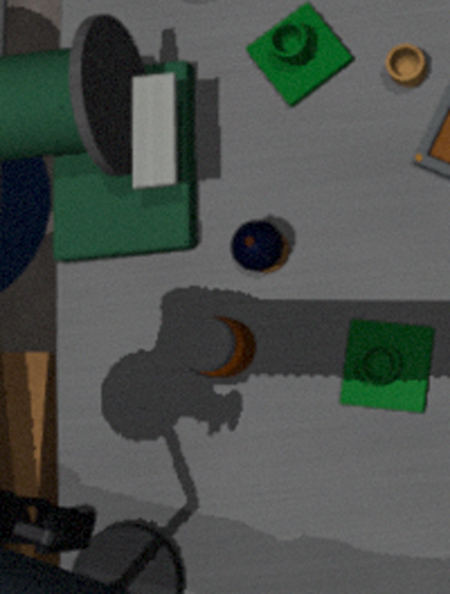

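View pics/s2.png

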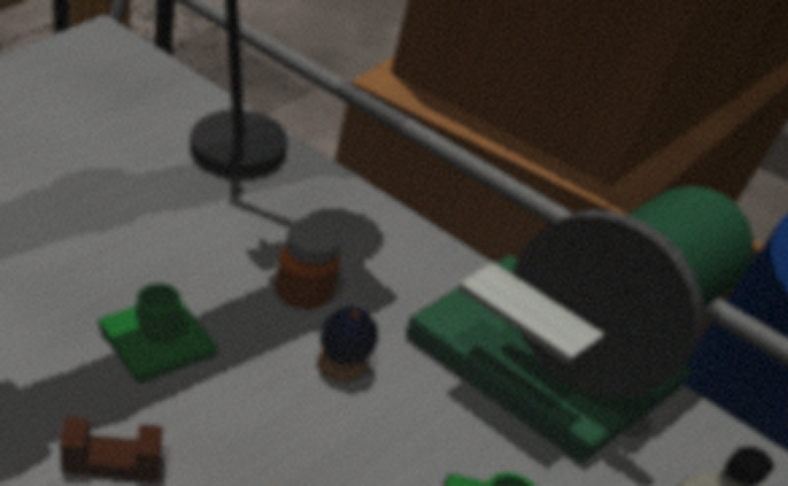

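Emit:
play_rows(series=[85,-0.02,0.04,0,0.005,85,-0.06,0.12,0,0.02,85,-0.1,0.2,0,0.03,85,-0.14,0.28,0,0.04,85,-0.18,0.36,0,0.05,85,-0.22,0.44,0,0.0575,85,-0.26,0.52,0,0.0575,85,-0.29,0.58,0,0.0575], grip_force=30)

```text
time: 0.9
ee_pos: [448.8, 403.0, 231.3]
ee_rot: [0.864, 0.504, -0.0, 0.001]
wrist_force: [1.2, 0.3, -0.5]
finger_gap: 84.6
```

```bash
cat > go.py <<'E'
import numpy as np
from bench import bot
from scipy.spatial.transform import Rotation as Ro
O=np.array([584.2,178.1]);Y=1.060
def tw(x,y): return O+np.array([x*np.cos(Y)-y*np.sin(Y),x*np.sin(Y)+y*np.cos(Y)])
def show(x,y,z,yaw=Y):
    s=bot.state(); R=Ro.from_quat(s["ee_rot"]).as_matrix(); p=s["ee_pos"]
    d=R.T@(np.r_[tw(x,y),z]-p); ty=np.arctan2(R[1,0],R[0,0])
    e=(p[:2]-O); c,sn=np.cos(Y),np.sin(Y)
    print("t",round(s["time"],2),"pos",p.round(1),"tray xy",(c*e[0]+sn*e[1]).round(1),(-sn*e[0]+c*e[1]).round(1),"toolyaw",ty.round(4),"tilt",R[:,2].round(3),"F",s["wrist_force"].round(1),"gap",s["finger_gap"].round(1))
    print("frac",(d/500).round(4),"turn",(-(yaw-ty)/np.pi).round(4))
E
python3 -c "
from go import *
show(51,-49,130)"
```

```text
Traceback (most recent call last):
  File "go.py", line 10, in show
    print("t",round(s["time"],2),"pos",p.round(1),"tray xy",(c*e[0]+sn*e[1]).round(1),(-sn*e[0]+c*e[1]).round(1),"toolyaw",ty.round(4),"tilt",R[:,2].round(3),"F",s["wrist_force"].round(1),"gap",s["finger_gap"].round(1))
                                                                                                                                                                                                  ^^^^^^^^^^^^^^^^^^^^^
AttributeError: 'float' object has no attribute 'round'
```

```bash
sed -i 's/s\["finger_gap"\].round(1)/round(float(s["finger_gap"]),1)/' go.py
python3 -c "
from go import *
show(51,-49,130)"
```

```text
t 0.9 pos [448.8 403.  231.3] tray xy 130.0 228.1 toolyaw 1.0556 tilt [ 0.001 -0.002 -1.   ] F [ 1.2  0.3 -0.5] gap 84.6
frac [-0.1554  0.5545  0.2035] turn -0.0014
```

Emit:
play_rows(series=[85,-0.02,0.06,0.01,0,85,-0.045,0.15,0.04,0,85,-0.07,0.24,0.08,0,85,-0.095,0.33,0.12,0,85,-0.12,0.42,0.15,-0.001,85,-0.14,0.5,0.18,-0.001,85,-0.15,0.54,0.2,-0.001,85,-0.155,0.554,0.2,-0.001])

```text
time: 1.7
ee_pos: [650.5, 199.1, 129.2]
ee_rot: [0.864, 0.504, -0.002, 0.001]
wrist_force: [-1.0, 0.2, 0.2]
finger_gap: 85.0
```

```bash
python3 -c "
from go import *
show(51,-49,36)"
```

```text
t 1.7 pos [650.5 199.1 129.2] tray xy 50.8 -47.5 toolyaw 1.0572 tilt [-0.003 -0.004 -1.   ] F [-1.   0.2  0.2] gap 85.0
frac [0.0013 0.003  0.1863] turn -0.0009
```

Emit:
play_rows(series=[85,0.001,0.003,0.03,0,85,0.001,0.003,0.08,0,85,0.001,0.003,0.13,0,85,0.001,0.003,0.17,0,85,0.001,0.003,0.19,0,85,0.001,0.003,0.2,0,85,0.001,0.003,0.2,0,85,0.001,0.003,0.2,0])

```text
time: 2.5
ee_pos: [651.9, 204.9, 32.4]
ee_rot: [0.862, 0.507, 0.001, 0.0]
wrist_force: [-0.5, -0.6, 0.2]
finger_gap: 85.0
```

```bash
cat > snap.py <<'E'
import sys,pickle,cv2
from bench import bot
n=sys.argv[1]
import numpy as np
t=bot.read_camera("top");s=bot.read_camera("scene")
pickle.dump((t,s),open(n+".pkl","wb"))
a=cv2.resize(t["color"][100:235,170:320,::-1],None,fx=2.6,fy=2.6,interpolation=cv2.INTER_CUBIC)
b=cv2.resize(s["color"][160:295,215:365,::-1],None,fx=2.6,fy=2.6,interpolation=cv2.INTER_CUBIC)
cv2.imwrite("pics/"+n+".png",np.hstack([a,b]))
E
python3 snap.py p1; python3 -c "
from go import *
show(51,-49,29)"
```

```text
t 2.6 pos [652.1 204.7  32.5] tray xy 56.4 -46.2 toolyaw 1.0635 tilt [ 0.002  0.001 -1.   ] F [-0.6 -0.2 -0.3] gap 85.2
frac [-0.0108  0.0055  0.007 ] turn 0.0011
```

View pics/p1.png

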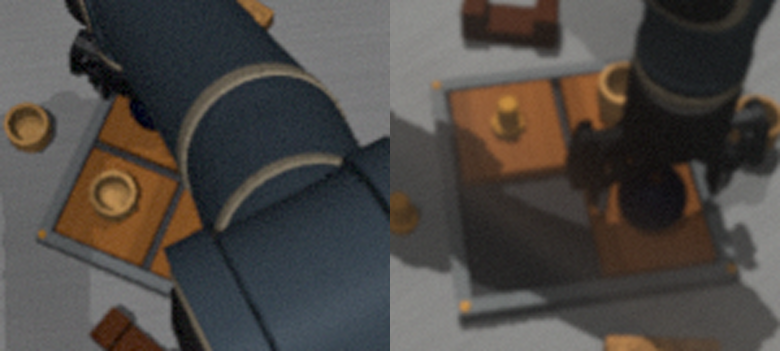

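The scene view shows the fingers either side of the ball at (650,195) in the picture, with the TCP about 5 mm off along the tray's x. I'll correct that and then close.

Emit:
play_rows(series=[85,-0.006,0.003,0.003,0,85,-0.011,0.005,0.007,0.001,85,-0.011,0.005,0.007,0.001,85,-0.011,0.005,0.007,0.001,70,-0.011,0.005,0.007,0.001,62,-0.011,0.005,0.007,0.001,50,-0.011,0.005,0.007,0.001,50,-0.011,0.005,0.007,0.001])

```text
time: 3.4
ee_pos: [651.1, 198.6, 28.2]
ee_rot: [0.863, 0.506, 0.0, -0.0]
wrist_force: [-0.6, 0.1, 3.1]
finger_gap: 54.6
```

```bash
python3 -c "
from go import *
show(-50,-50,29)"
```

```text
t 3.4 pos [651.1 198.6  28.2] tray xy 50.6 -48.3 toolyaw 1.0605 tilt [ 0.001  0.001 -1.   ] F [-0.6  0.1  3.1] gap 54.6
frac [-0.2012  0.0033 -0.0018] turn 0.0002
```

Emit:
play_rows(series=[50,-0.01,0,0,0,50,-0.035,0.001,0,0,50,-0.07,0.001,0,0,50,-0.105,0.002,0,0,50,-0.14,0.003,0,0,50,-0.17,0.003,0,0,50,-0.19,0.003,0,0,50,-0.2,0.003,0,0])

```text
time: 4.2
ee_pos: [603.2, 109.2, 28.2]
ee_rot: [0.863, 0.505, 0.0, 0.0]
wrist_force: [1.9, 2.2, 3.8]
finger_gap: 54.3
```

```bash
python3 -c "
from go import *
show(-50,-50,29)"
```

```text
t 4.2 pos [603.2 109.2  28.2] tray xy -50.9 -50.3 toolyaw 1.0591 tilt [ 0.001  0.    -1.   ] F [1.9 2.2 3.8] gap 54.3
frac [ 0.0017 -0.0005 -0.0017] turn -0.0003
```

Emit:
play_rows(series=[56,0.001,0,0,0,65,0.001,0,0,0,85,0.001,0,0,0,85,0.001,0,0,0,85,0.001,0,-0.02,0,85,0.001,0,-0.08,0,85,0.001,0,-0.16,0,85,0.001,0,-0.21,0])

```text
time: 5.0
ee_pos: [604.7, 111.0, 136.1]
ee_rot: [0.863, 0.506, 0.002, 0.001]
wrist_force: [0.1, 0.2, 0.2]
finger_gap: 85.3
```

```bash
python3 snap.py p2; python3 -c "
from go import *
show(51,51,130)"
```

```text
t 5.1 pos [606.5 111.4 137.8] tray xy -47.3 -52.1 toolyaw 1.0605 tilt [ 0.009  0.002 -1.   ] F [ 0.2  0.5 -0.4] gap 85.4
frac [ 0.1966 -0.2061  0.0156] turn 0.0002
```

View pics/p2.png

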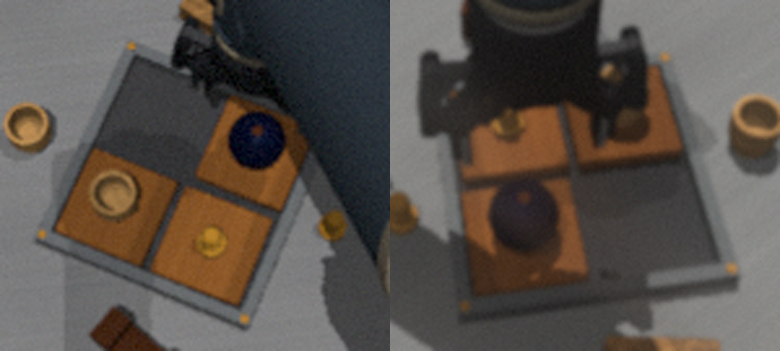

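The ball tile sits in the formerly empty corner (top picture (255,140)), looks square and stands clear of the plug tile. Next is the cup.

Emit:
play_rows(series=[85,0.02,-0.02,0,0,85,0.05,-0.055,0,0,85,0.09,-0.095,0,0,85,0.13,-0.135,0,0,85,0.16,-0.17,0,0,85,0.185,-0.195,0,0,85,0.195,-0.205,0,0,85,0.195,-0.205,0,0])

```text
time: 5.9
ee_pos: [561.0, 247.0, 132.1]
ee_rot: [0.862, 0.507, -0.001, -0.0]
wrist_force: [0.1, -1.2, -0.5]
finger_gap: 84.9
```

```bash
python3 snap.py p3; python3 -c "
from go import *
show(51,51,26)"
python3 - <<'E'
import pickle
from meas import *
from go import O,Y
t,s=pickle.load(open("p3.pkl","rb"))
R=np.array([[np.cos(Y),np.sin(Y)],[-np.sin(Y),np.cos(Y)]])
m=tiles(t);k=np.zeros_like(m);k[110:228,180:305]=m[110:228,180:305]
for ct in cv2.findContours(k,cv2.RETR_EXTERNAL,cv2.CHAIN_APPROX_NONE)[0]:
    if cv2.contourArea(ct)<300: continue
    P=onplane(t,ct.reshape(-1,2),22)[:,:2]
    r=cv2.minAreaRect(((P-np.array([584.8,177.9]))@R.T).astype(np.float32)); print(np.round(r[0],1),np.round(r[1],1),r[2])
E
```

```text
t 6.0 pos [562.1 244.6 132.5] tray xy 47.2 51.8 toolyaw 1.059 tilt [-0.    -0.001 -1.   ] F [ 0.9 -0.6 -0.2] gap 85.1
frac [0.0078 0.0015 0.213 ] turn -0.0003
[66.7 87.7] [43.2 96.1] 56.76014709472656
```

View pics/p3.png

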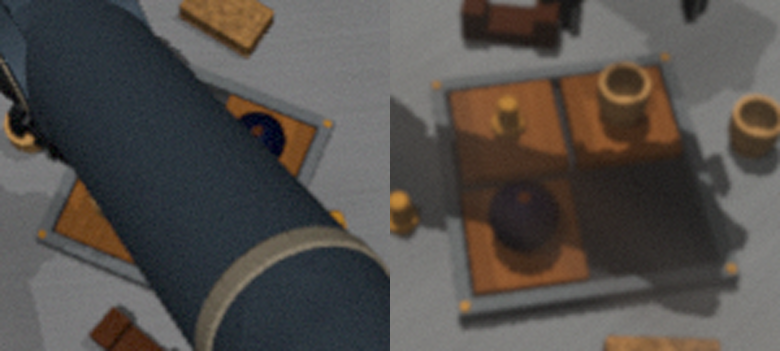

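Scene view: the cup tile is at (623,95), untouched, with the fingers above it, and the loose cup is at (755,125), clear of the finger path. Descending.

Emit:
play_rows(series=[85,0.004,0.001,0.03,0,85,0.004,0.001,0.08,0,85,0.004,0.001,0.13,0,85,0.004,0.001,0.17,0,85,0.004,0.001,0.195,0,85,0.004,0.001,0.205,0,85,0.004,0.001,0.205,0,85,0.004,0.001,0.205,0])

```text
time: 6.8
ee_pos: [563.9, 247.5, 31.0]
ee_rot: [0.863, 0.506, 0.001, 0.0]
wrist_force: [-0.8, 0.6, -0.7]
finger_gap: 84.8
```

```bash
python3 -c "
from go import *
show(51,51,26)"
```

```text
t 6.8 pos [563.9 247.5  31. ] tray xy 50.6 51.6 toolyaw 1.06 tilt [ 0.001  0.001 -1.   ] F [-0.8  0.6 -0.7] gap 84.8
frac [0.0008 0.0012 0.01  ] turn -0.0
```

Emit:
play_rows(series=[85,0,0,0.005,0,85,0,0,0.008,0,75,0,0,0.008,0,60,0,0,0.008,0,50,0,0,0.008,0,38,0,0,0.008,0,38,0,0,0.008,0,38,0,0,0.008,0])

```text
time: 7.6
ee_pos: [563.5, 247.6, 26.6]
ee_rot: [0.863, 0.506, 0.0, -0.0]
wrist_force: [0.2, 0.9, 2.4]
finger_gap: 42.5
```

```bash
python3 snap.py p4;python3 -c "
from go import *
show(50,-50,26)"
```

```text
t 7.7 pos [563.5 247.7  26.6] tray xy 50.6 52.1 toolyaw 1.0605 tilt [ 0.001  0.001 -1.   ] F [0.5 0.1 2.4] gap 42.5
frac [-0.0012  0.2041  0.0012] turn 0.0001
```

View pics/p4.png

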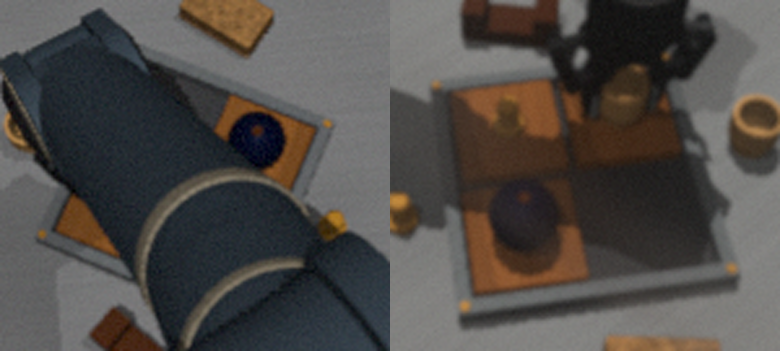

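The cup is held in the fingers (scene (627,95)) with an opening of 42.5 mm and the tile flat. Sliding.

Emit:
play_rows(series=[38,0,0.01,0,0,38,0,0.035,0,0,38,0,0.07,0,0,38,-0.001,0.105,0,0,38,-0.001,0.14,0,0,38,-0.001,0.17,0,0,38,-0.001,0.192,0,0,38,-0.001,0.203,0,0])

```text
time: 8.5
ee_pos: [652.6, 196.4, 26.6]
ee_rot: [0.863, 0.505, -0.0, -0.0]
wrist_force: [-5.4, 1.5, 7.4]
finger_gap: 42.7
```

```bash
python3 -c "
from go import *
show(50,-50,26)"
```

```text
t 8.5 pos [652.6 196.4  26.6] tray xy 49.4 -50.7 toolyaw 1.0587 tilt [-0.  0. -1.] F [-5.4  1.5  7.4] gap 42.7
frac [ 0.0012 -0.0014  0.0011] turn -0.0004
```

Emit:
play_rows(series=[38,0.001,0.201,0,0,38,0.001,-0.002,0,0,46,0.001,-0.002,0,0,55,0.001,-0.002,0,0,85,0.001,-0.002,0,0,85,0.001,-0.002,-0.01,0,85,0.001,-0.002,-0.07,0,85,0.001,-0.002,-0.14,0])

```text
time: 9.3
ee_pos: [650.6, 197.1, 96.0]
ee_rot: [0.863, 0.505, -0.001, 0.0]
wrist_force: [1.3, -0.5, -0.6]
finger_gap: 84.7
```

I made a mistake: the first row of that call had y = 0.201, which drove the tool toward the wall for 0.1 s with the cup still held. I'm checking the result now.

```bash
python3 snap.py p5;python3 -c "
from go import *
show(50,-50,130)"
```

```text
t 9.4 pos [655.4 198.4 102.4] tray xy 52.5 -52.2 toolyaw 1.0591 tilt [ 0.011  0.003 -1.   ] F [ 0.8 -1.   0.8] gap 85.2
frac [-0.0046 -0.0039 -0.0553] turn -0.0003
```

View pics/p5.png

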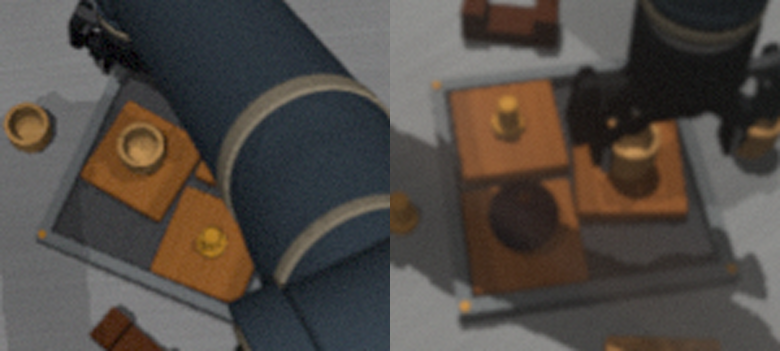

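The cup tile slipped back to about mid-side (top picture (140,145), turned slightly) but is still down in the tray. I'll back the arm away for a clear measurement.

Emit:
play_rows(series=[85,0,0,-0.06,0,85,0.01,-0.05,-0.12,0,85,0.03,-0.13,-0.14,0,85,0.06,-0.22,-0.14,0,85,0.09,-0.31,-0.14,0,85,0.12,-0.4,-0.14,0,85,0.14,-0.46,-0.14,0,85,0.15,-0.5,-0.14,0])

```text
time: 10.2
ee_pos: [467.4, 388.5, 166.6]
ee_rot: [0.862, 0.507, 0.0, -0.001]
wrist_force: [0.1, -0.6, -0.6]
finger_gap: 85.2
```

```bash
cat > ms.py <<'E'
import pickle,sys
from meas import *
t,s=pickle.load(open(sys.argv[1]+".pkl","rb"))
q=tray(t,s)
for n,c,(o,Y),(x0,y0,x1,y1) in (("top",t,q[0],(180,110,305,228)),("scene",s,q[1],(230,175,350,282))):
    R=np.array([[np.cos(Y),np.sin(Y)],[-np.sin(Y),np.cos(Y)]])
    m=tiles(c);k=np.zeros_like(m);k[y0:y1,x0:x1]=m[y0:y1,x0:x1]
    for ct in cv2.findContours(k,cv2.RETR_EXTERNAL,cv2.CHAIN_APPROX_NONE)[0]:
        if cv2.contourArea(ct)<300: continue
        P=onplane(c,ct.reshape(-1,2),22)[:,:2]
        r=cv2.minAreaRect(((P-o[:2])@R.T).astype(np.float32)); print(n,np.round(r[0],1),np.round(r[1],1),round(r[2],2))
E
python3 snap.py p6; python3 ms.py p6; python3 -c "
from go import *
show(50,-50,130)"
```

```text
tray [584.9 177.9  20. ] yaw 1.0595 1.0596 [np.float64(212.1), np.float64(212.0), np.float64(211.8), np.float64(212.1)]
tray [583.4 178.5  20. ] yaw 1.0581 1.0578 [np.float64(212.2), np.float64(212.2), np.float64(213.4), np.float64(211.3)]
top [-49.   34.5] [91.  54.8] 0.39
top [ -2.1 -24.5] [228.8 119. ] 25.99
scene [-57.7 -53.8] [77.7 88.7] 0.65
scene [45.3 -2.4] [89.4 90.4] 81.55
scene [-47.1  44.9] [80.2 86.2] 88.35
t 10.3 pos [466.8 389.  166.5] tray xy 126.6 205.5 toolyaw 1.0663 tilt [-0.001  0.002 -1.   ] F [-0.4 -0.3  1.1] gap 84.9
frac [-0.1564  0.5101  0.072 ] turn 0.002
```

View pics/p6.png

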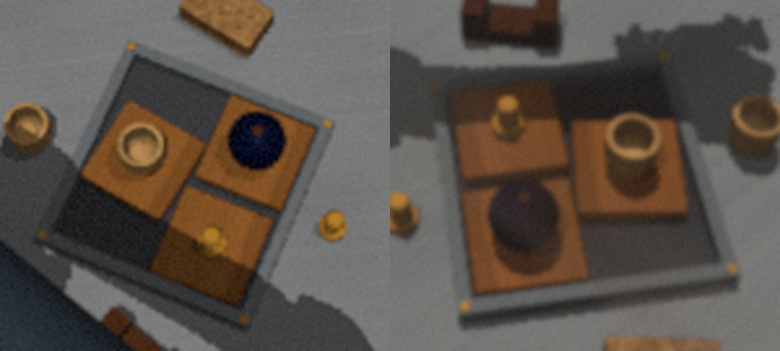

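Run:
```python
import pickle
from meas import *
t,s=pickle.load(open("p6.pkl","rb"))
O=np.array([584.9,177.9]);Y=1.06
R=np.array([[np.cos(Y),np.sin(Y)],[-np.sin(Y),np.cos(Y)]])
m=tiles(t);k=np.zeros_like(m);k[110:228,180:305]=m[110:228,180:305]
cv2.imwrite("pics/m6.png",cv2.resize(k[110:228,180:305],None,fx=5,fy=5,interpolation=0))
f=lambda c,u,z,o:((onplane(c,u,z)[:,:2]-o)@R.T).round(1)
print("rim top",f(t,[[140/2.6+170-.3,143/2.6+100-.3]],67,O),"scene",f(s,[[(633-390)/2.6+215-.3,135/2.6+160-.3]],67,np.array([583.5,178.4])))
k=cv2.morphologyEx(k,cv2.MORPH_CLOSE,np.ones((3,3)));k2=cv2.morphologyEx(k,cv2.MORPH_OPEN,np.ones((7,7)))
for ct in cv2.findContours(k2,cv2.RETR_EXTERNAL,cv2.CHAIN_APPROX_NONE)[0]:
    if cv2.contourArea(ct)<300: continue
    P=((onplane(t,ct.reshape(-1,2),22)[:,:2]-O)@R.T).astype(np.float32)
    r=cv2.minAreaRect(P);print(np.round(r[0],1),np.round(r[1],1),round(r[2],2))
```

```text
rim top [[46.3 -1.9]] scene [[45.8 -1.6]]
[-22.   11.9] [217.  139.3] 26.76
```

View pics/m6.png

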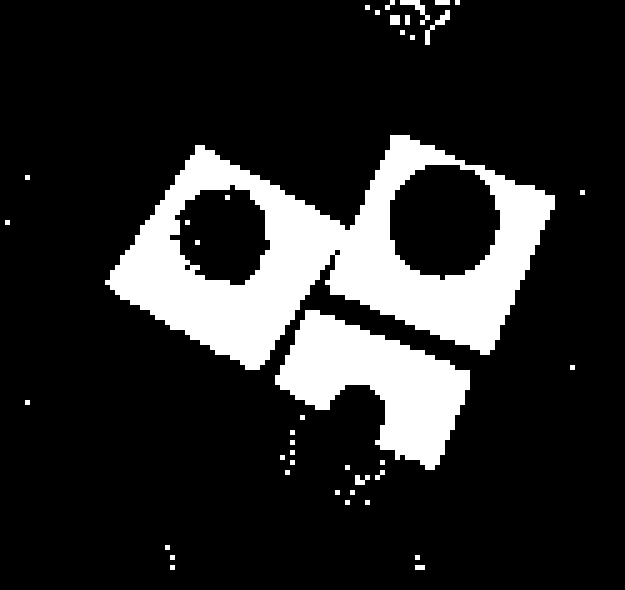

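The cup tile is at tray (46,−2), turned −8.4°, with its corner touching the ball tile. I'll grasp it again with the jaws turned the same way, straighten it while pulling it away from the ball tile, then slide it home.

Emit:
play_rows(series=[85,-0.01,0.03,0,0.005,85,-0.03,0.09,0.01,0.02,85,-0.06,0.17,0.02,0.03,85,-0.09,0.25,0.04,0.047,85,-0.12,0.32,0.06,0.047,85,-0.145,0.38,0.07,0.047,85,-0.16,0.405,0.075,0.047,85,-0.165,0.414,0.075,0.047])

```text
time: 11.1
ee_pos: [611.3, 207.9, 128.4]
ee_rot: [0.899, 0.438, -0.0, 0.001]
wrist_force: [-0.2, 0.1, 0.2]
finger_gap: 85.1
```

```bash
python3 -c "
from go import *
show(46,-2,26,1.06-.147)"
```

```text
t 11.1 pos [611.3 207.9 128.4] tray xy 39.3 -9.1 toolyaw 0.906 tilt [-0.    -0.002 -1.   ] F [-0.2  0.1  0.2] gap 85.1
frac [ 0.0114 -0.0163  0.2048] turn -0.0022
```

Emit:
play_rows(series=[85,0.006,-0.008,0.02,0,85,0.01,-0.014,0.05,0,85,0.01,-0.014,0.09,-0.002,85,0.01,-0.014,0.13,-0.002,85,0.01,-0.014,0.17,-0.002,85,0.01,-0.014,0.19,-0.002,85,0.01,-0.014,0.2,-0.002,85,0.01,-0.014,0.2,-0.002])

```text
time: 11.9
ee_pos: [606.4, 221.9, 28.1]
ee_rot: [0.896, 0.444, -0.001, -0.0]
wrist_force: [0.1, -0.3, -0.0]
finger_gap: 84.8
```

```bash
python3 -c "
from go import *
show(46,-2,26,1.06-.147)"
```

```text
t 11.9 pos [606.4 221.9  28.1] tray xy 49.1 2.0 toolyaw 0.9205 tilt [-0.001  0.    -1.   ] F [ 0.1 -0.3 -0. ] gap 84.8
frac [-0.005   0.0089  0.0042] turn 0.0024
```

Emit:
play_rows(series=[85,-0.003,0.005,0.002,0.001,85,-0.005,0.009,0.004,0.002,75,-0.005,0.009,0.004,0.002,60,-0.005,0.009,0.004,0.002,50,-0.005,0.009,0.004,0.002,38,-0.005,0.009,0.004,0.002,38,-0.005,0.009,0.004,0.002,38,-0.005,0.009,0.004,0.002], grip_force=40)

```text
time: 12.7
ee_pos: [609.5, 216.6, 27.2]
ee_rot: [0.898, 0.441, 0.0, -0.0]
wrist_force: [0.0, -0.7, 2.5]
finger_gap: 42.5
```

```bash
python3 -c "
from go import *
show(50,-2,26)"
```

```text
t 12.7 pos [609.5 216.6  27.2] tray xy 46.0 -3.3 toolyaw 0.9129 tilt [ 0.001  0.001 -1.   ] F [ 0.  -0.7  2.5] gap 42.5
frac [ 0.0076 -0.0037  0.0023] turn -0.0468
```

Emit:
play_rows(series=[38,0.001,0,0,-0.008,38,0.002,-0.001,0,-0.016,38,0.004,-0.002,0,-0.024,38,0.006,-0.003,0,-0.032,38,0.007,-0.004,0,-0.04,38,0.008,-0.004,0,-0.047,38,0.008,-0.004,0,-0.047,38,0.008,-0.004,0,-0.047])

```text
time: 13.5
ee_pos: [610.6, 220.5, 27.2]
ee_rot: [0.862, 0.506, 0.0, 0.0]
wrist_force: [1.4, -2.1, 4.6]
finger_gap: 42.3
```

```bash
python3 snap.py p7; python3 ms.py p7; python3 -c "
from go import *
show(50,-50,26)"
```

```text
tray [nan nan nan] yaw nan nan [np.float64(nan), np.float64(nan), np.float64(211.7), np.float64(218.4)]
tray [nan nan nan] yaw nan nan [np.float64(nan), np.float64(212.7), np.float64(212.3), np.float64(nan)]
top [nan nan] [0. 0.] 0.0
scene [nan nan] [0. 0.] 0.0
t 13.6 pos [610.6 220.5  27.1] tray xy 49.9 -2.3 toolyaw 1.0618 tilt [ 0.001 -0.    -1.   ] F [ 2.1 -3.2  4.7] gap 42.6
frac [-0.      0.0954  0.0024] turn 0.0006meas.py:8: RuntimeWarning: invalid value encountered in scalar divide
  out.append([(w*xx).sum()/w.sum(),(w*yy).sum()/w.sum()])
```

View pics/p7.png

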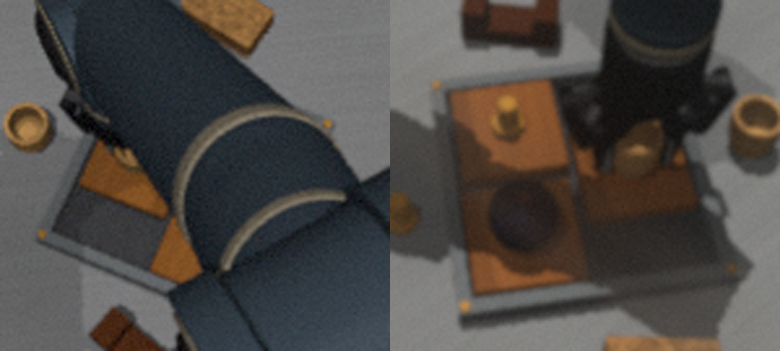

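The tile now looks straight (front edge in the scene picture from (585,220) to (697,205), parallel to the rim). Sliding it home.

Emit:
play_rows(series=[38,0,0.006,0,0,38,0,0.02,0,0,38,0,0.035,0,0,38,0,0.052,0,0,38,0,0.068,0,0,38,0,0.082,0,0,38,0,0.091,0,0,38,0,0.093,0,0])

```text
time: 14.4
ee_pos: [648.9, 201.3, 27.2]
ee_rot: [0.862, 0.507, -0.001, -0.002]
wrist_force: [-5.9, 2.0, 10.8]
finger_gap: 42.3
```

```bash
python3 snap.py p8; python3 -c "
from go import *
show(50,-50,26)"
```

```text
t 14.5 pos [648.9 201.3  27.2] tray xy 51.8 -45.1 toolyaw 1.0638 tilt [-0.003  0.003 -1.   ] F [-2.7  2.9  8.7] gap 42.7
frac [-0.0037  0.0099  0.0023] turn 0.0012
```

View pics/p8.png

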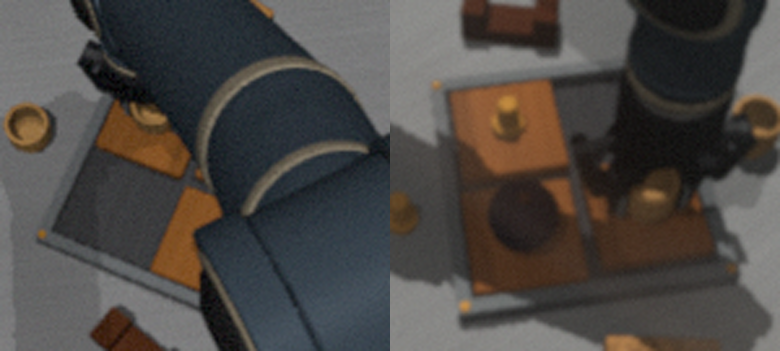

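The tile is in line and about 4–5 mm short of centre, so I'll nudge it.

Emit:
play_rows(series=[38,-0.001,0.002,0,0,38,-0.002,0.004,0,0,38,-0.002,0.006,0,0.001,38,-0.003,0.008,0,0.001,38,-0.003,0.008,0,0.001,38,-0.003,0.008,0,0.001,38,-0.003,0.008,0,0.001,38,-0.003,0.008,0,0.001])

```text
time: 15.3
ee_pos: [651.8, 198.7, 27.2]
ee_rot: [0.863, 0.506, -0.0, -0.002]
wrist_force: [-2.9, 3.5, 6.9]
finger_gap: 42.3
```

```bash
python3 -c "
from go import *
show(50,-50,26)"
```

```text
t 15.3 pos [651.8 198.7  27.2] tray xy 51.1 -48.9 toolyaw 1.0612 tilt [-0.002  0.004 -1.   ] F [-2.9  3.5  6.9] gap 42.3
frac [-0.0021  0.0022  0.0024] turn 0.0004
```

Good. I'll open, lift, then back away, checking each row.

Emit:
play_rows(series=[45,0,0,0,0,55,0,0,0,0,70,0,0,0,0,85,0,0,0,0,85,0,0,0,0,85,0,0,-0.04,0,85,0,0,-0.12,0,85,0,0,-0.2,0])

```text
time: 16.1
ee_pos: [652.8, 194.3, 126.9]
ee_rot: [0.864, 0.504, -0.001, -0.0]
wrist_force: [0.2, 0.1, 0.0]
finger_gap: 85.1
```

Emit:
play_rows(series=[85,0,0,-0.06,0,85,0.01,-0.05,-0.09,0,85,0.03,-0.13,-0.09,0,85,0.06,-0.22,-0.09,0,85,0.09,-0.31,-0.09,0,85,0.12,-0.4,-0.09,0,85,0.14,-0.48,-0.09,0,85,0.15,-0.56,-0.09,0])

```text
time: 16.9
ee_pos: [445.0, 399.2, 171.9]
ee_rot: [0.863, 0.505, 0.0, -0.0]
wrist_force: [-0.1, -0.2, -0.8]
finger_gap: 84.9
```

```bash
python3 snap.py p9; sed -i 's/(5,150,75)/(5,150,50)/' meas.py; python3 ms.py p9
```

```text
tray [584.9 178.   20. ] yaw 1.0586 1.0597 [np.float64(211.9), np.float64(212.0), np.float64(212.1), np.float64(212.3)]
tray [583.5 178.3  20. ] yaw 1.0582 1.0598 [np.float64(212.1), np.float64(212.3), np.float64(212.9), np.float64(211.4)]
top [-49.3  52.6] [90.9 91.2] 1.21
top [-52.5 -49.7] [90.7 93.1] 0.27
top [ 49.7 -45.5] [92.2 92.6] 0.39
scene [-51.9 -54.2] [88.1 87.7] 0.36
scene [ 25.9 -47.4] [86.6 41.6] 89.05
scene [-47.3  49.3] [86.5 88. ] 0.24
```

View pics/p9.png

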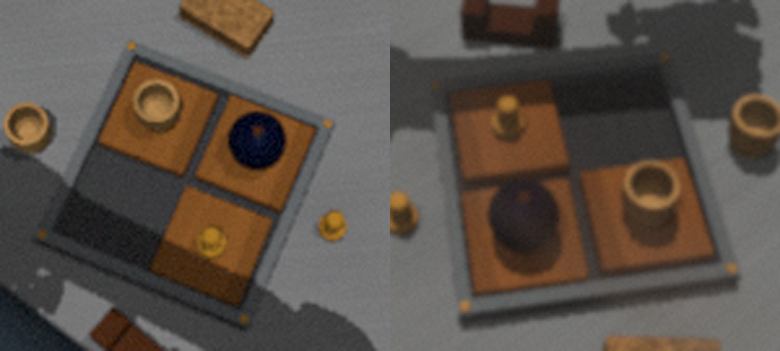

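The picture shows the cup tile at (155,100) and ball tile at (257,138), both square with edges nearly in line. The measured cup y of −45.5 disagrees slightly, and the loosened mask may have inflated it. I'm re-measuring with the original mask.

```bash
sed -i 's/(5,150,50)/(5,150,75)/' meas.py; python3 ms.py p9 | grep top
python3 - <<'E'
import pickle
from meas import *
t,s=pickle.load(open("p9.pkl","rb"))
O=np.array([584.9,178.]);Y=1.06
R=np.array([[np.cos(Y),np.sin(Y)],[-np.sin(Y),np.cos(Y)]])
f=lambda u,z:((onplane(t,u,z)[:,:2]-O)@R.T).round(1)
print("cup rim",f([[156.5/2.6+170-.3,103/2.6+100-.3]],67))
a=cv2.resize(t["color"][110:230,175:310,::-1],None,fx=5,fy=5,interpolation=cv2.INTER_CUBIC)
cv2.imwrite("pics/tc9.png",a)
E
```

```text
top [-49.1  38.9] [91.2 63.9] 0.75
top [-52.3 -50.3] [91.8 90.8] 89.96
top [ 49.8 -45.8] [91.9 92.1] 0.24
cup rim [[ 48.  -44.6]]
```

View pics/tc9.png

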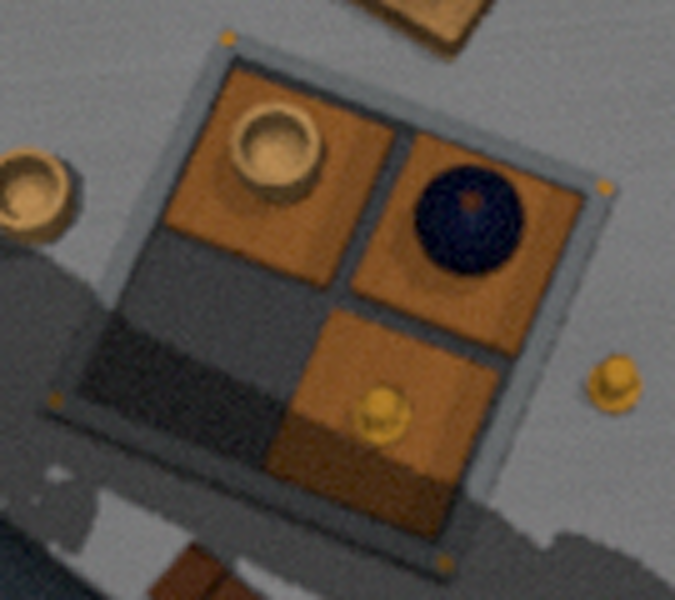

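The cup tile is square but at about (50,−46), 4 mm short of centre. The clock is only at 17 s, so I'll do one gentle correction.

```bash
python3 -c "
from go import *
show(49,-45.5,130)"
```

```text
t 17.0 pos [440.1 402.9 171.8] tray xy 125.7 235.6 toolyaw 1.0681 tilt [-0.004  0.003 -1.   ] F [-0.6  0.8  0.4] gap 84.7
frac [-0.158   0.5612  0.081 ] turn 0.0026
```

Emit:
play_rows(series=[85,-0.01,0.04,0,0,85,-0.03,0.12,0,0,85,-0.06,0.21,0.01,0,85,-0.09,0.3,0.03,0,85,-0.115,0.39,0.05,0.001,85,-0.135,0.47,0.07,0.001,85,-0.15,0.53,0.08,0.001,85,-0.154,0.553,0.08,0.001])

```text
time: 17.8
ee_pos: [651.6, 189.0, 130.7]
ee_rot: [0.866, 0.5, -0.001, 0.001]
wrist_force: [-1.0, 0.2, 1.0]
finger_gap: 85.1
```

Emit:
play_rows(series=[85,0,0,0.01,0,85,0,0,0.04,0,85,0,0,0.08,0,85,0,0,0.12,0,85,0,0,0.16,0,85,0,0,0.18,0,85,0,0,0.19,0,85,0,0,0.19,0])

```text
time: 18.6
ee_pos: [648.6, 195.7, 36.3]
ee_rot: [0.864, 0.504, -0.0, -0.0]
wrist_force: [-0.4, -0.2, -0.3]
finger_gap: 84.8
```

```bash
python3 -c "
from go import *
show(49,-45.5,27)"
```

```text
t 18.6 pos [648.6 195.7  36.3] tray xy 46.8 -47.6 toolyaw 1.0555 tilt [-0.001  0.    -1.   ] F [-0.4 -0.2 -0.3] gap 84.8
frac [ 0.0044 -0.0042  0.0186] turn -0.0014
```

Emit:
play_rows(series=[85,0.004,-0.004,0.01,-0.001,85,0.005,-0.004,0.018,-0.001,75,0.005,-0.004,0.018,-0.001,62,0.005,-0.004,0.018,-0.001,50,0.005,-0.004,0.018,-0.001,38,0.005,-0.004,0.018,-0.001,38,0.005,-0.004,0.018,-0.001,38,0.005,-0.004,0.018,-0.001])

```text
time: 19.4
ee_pos: [649.5, 197.9, 28.4]
ee_rot: [0.864, 0.504, 0.001, 0.0]
wrist_force: [-1.1, -0.2, 2.5]
finger_gap: 42.1
```

```bash
python3 -c "
from go import *
show(49.5,-50,27)"
```

```text
t 19.4 pos [649.5 197.9  28.4] tray xy 49.2 -47.2 toolyaw 1.0571 tilt [ 0.001  0.    -1.   ] F [-1.1 -0.2  2.5] gap 42.1
frac [0.0006 0.0055 0.0027] turn -0.0009
```

Emit:
play_rows(series=[38,0,0.002,0,0,38,0,0.004,0,0,38,0,0.006,0,0,38,0,0.008,0,0,38,0,0.009,0,0,38,0,0.009,0,0,38,0,0.009,0,0,38,0,0.009,0,0])

```text
time: 20.2
ee_pos: [651.9, 196.9, 28.3]
ee_rot: [0.863, 0.505, -0.0, -0.001]
wrist_force: [-3.8, 2.0, 6.3]
finger_gap: 42.5
```

```bash
python3 -c "
from go import *
show(49.5,-51,27)"
```

```text
t 20.2 pos [651.9 196.9  28.3] tray xy 49.5 -49.8 toolyaw 1.0582 tilt [-0.002  0.001 -1.   ] F [-3.8  2.   6.3] gap 42.5
frac [-0.      0.0024  0.0027] turn -0.0006
```

Emit:
play_rows(series=[38,0,0.002,0,0,38,0,0.004,0,0,38,0,0.005,0,0,38,0,0.005,0,0,38,0,0.005,0,0,38,0,0.005,0,0,38,0,0.005,0,0,38,0,0.005,0,0])

```text
time: 21.0
ee_pos: [654.0, 195.9, 28.3]
ee_rot: [0.863, 0.505, -0.0, -0.001]
wrist_force: [-3.7, 2.4, 5.5]
finger_gap: 42.4
```

Emit:
play_rows(series=[45,0,0,0,0,55,0,0,0,0,70,0,0,0,0,85,0,0,0,0,85,0,0,0,0,85,0,0,-0.04,0,85,0,0,-0.12,0,85,0,0,-0.2,0])

```text
time: 21.8
ee_pos: [654.4, 194.1, 127.9]
ee_rot: [0.864, 0.504, -0.001, -0.0]
wrist_force: [0.2, -0.3, -1.0]
finger_gap: 84.8
```

Emit:
play_rows(series=[85,0,0,-0.06,0,85,0.01,-0.05,-0.09,0,85,0.03,-0.13,-0.09,0,85,0.06,-0.22,-0.09,0,85,0.09,-0.31,-0.09,0,85,0.12,-0.4,-0.09,0,85,0.14,-0.48,-0.09,0,85,0.15,-0.56,-0.09,0])

```text
time: 22.6
ee_pos: [446.6, 399.0, 172.9]
ee_rot: [0.863, 0.505, 0.0, -0.0]
wrist_force: [0.1, 0.7, 0.1]
finger_gap: 85.1
```

```bash
python3 snap.py p10; python3 ms.py p10
```

```text
tray [584.8 177.9  20. ] yaw 1.0587 1.0592 [np.float64(212.0), np.float64(212.1), np.float64(212.2), np.float64(211.9)]
tray [583.3 178.3  20. ] yaw 1.0571 1.0606 [np.float64(212.4), np.float64(212.2), np.float64(213.4), np.float64(212.1)]
top [-49.2  38.7] [90.7 63.5] 1.02
top [-52.1 -50.2] [91.9 91.1] 89.96
top [ 48.8 -50.9] [91.6 91.7] 0.23
scene [-51.9 -53.4] [88.  89.8] 0.09
scene [ 23.4 -52.6] [87.6 39.5] 88.57
scene [-46.5  44.9] [79.9 85.5] 87.69
```

View pics/p10.png

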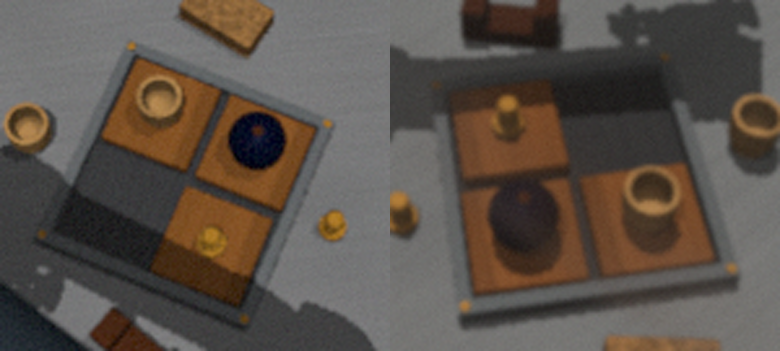

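The cup tile is now at about (49,−51) and the ball tile at (−52,−50), both within 0.3° of square. The plug tile is unmoved and the arm is clear. Handing in.

```bash
python3 -c "
from bench import bot
print(bot.sign_off())"
```

```text
the job is handed in; nothing more can be done
None
```

I slid the navy-ball tile into the empty corner, then the wooden-cup tile into the corner the ball had left. Both stayed down in the tray, and I handed the job in at about 22.6 s of the 45 s allowed.

**Last checks (top camera, tray frame):**

| Tile | Position (mm) | Target (mm) | Off square |
|---|---|---|---|
| Ball | (−52, −50) | (−50, −50) | within 0.3° |
| Cup | (49, −51) | (50, −50) | within 0.3° |

- **Plug tile:** its x and angle read as at the start. Part of it was in shadow in the last picture, so its y could not be measured cleanly there. An earlier look after the cup slide showed it unmoved.
- **Arm:** the gripper was open and clear of everything at the end.

**What went wrong on the way:** in one call I typed a wrong value in the first row. That drove the tool toward the tray wall for 0.1 s with the cup still held. The cup tile ended up near the middle of the side, turned about 8° and touching the ball tile. I re-gripped it, straightened it and slid it home. A second small correction of about 5 mm followed, because it had stopped short.

The force during that jolt is not known, because readings come only at the end of each call. Those readings never exceeded about 13 N in total.

The scene camera reads up to 4 mm differently from the top one, and its view of the cup tile was partly hidden, so I went by the top view.

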